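# Index the modelling turntable round with its ratchet lever

## Task

The dark clay pot with the branch-like arms has to be turned to its next working side. Swing the orange-handled ratchet lever of its turntable back and forth until the white mark on the wheel stands at the red pointer, then let go; move the wheel by the lever only, never by touching the wheel or the pot, and leave the other turntable alone.

Things in the scene. Friction and masses are not known exactly. Their poses are not given: they have to be found in the camera images.
- wheel: Dark toothed wheel, 12 notches, 212 mm over teeth, top 66 mm above the table, with the dark pot (top at 160, arms 78 from axis). Origin on its upright axis, 46 mm up; its x axis points to the white mark on the rim. The lever turns it only counterclockwise from above, 30 deg a stroke, never back; it stays where left. Starts 50 to 115 deg before the pointer: 2 to 4 strokes.
- pointer (a point): Inner tip of the red pointer on this turntable's fixed base, 119 mm from the wheel's axis, 66 mm above the table. Its x axis points outward from the wheel's axis through the pointer, z up. The middle of the lever's swing is exactly opposite the pointer. With the lever fully forward the wheel always stands in a notch position, and in one of them the mark is at the pointer.
- grip (a point): On the axis of the lever's orange upright handle (round, 25 mm thick, 43 to 125 mm above the table), 95 mm up, 170 mm from the wheel's axis, about which the lever swings between stops 0.4 rad either side of its middle. Counterclockwise from above its pawl drives the wheel (3 N); to catch the next tooth swing it back 35 deg or more. Stays where left; starts anywhere in its swing.
- spare_stand: The other turntable, same build and sizes, with its own orange-handled lever but a terracotta bowl on its wheel: not to be touched. Origin at the centre of its base on the table; its x axis points to its own red pointer, its lever to the opposite side.

How it is judged (in metres and radians):
At the end, for the whole second after the job is handed in: The white mark on the dark pot's wheel stands at the red pointer within about 10.5 degrees (20 mm at the rim), and the wheel is at rest (y of pointer in the frame of wheel between -0.022 and 0.022 m and x of pointer in the frame of wheel above 0.1 m and angular speed of wheel below 0.05 rad/s); the robot touches nothing.
It fails at once if the robot touches the wheel or the dark pot with more than 2 N (it must be turned by the lever only) (contact force between wheel and the fingers above 2 N or contact force between wheel and the arm above 2 N).
It fails at once if the robot touches the other turntable with more than 2 N (contact force between spare_stand and the fingers above 2 N or contact force between spare_stand and the arm above 2 N).
It also fails if it takes over 64 s, if anything falls off the work surface, if the arm or the gripper's body presses on something with over 40 N, if the wrist force passes 120 N, or if a joint passes its speed limit or range.

## Robot

A 6-joint arm with a two-finger parallel gripper is mounted at the origin on the work surface. World frame = base frame: x ahead of the robot, y to its left, z up, the work surface at z = 0. Lengths are in m, angles in degrees, forces in N, time in s.
With the tool pointing down it reaches from about 0.4 to 0.825 m from the base axis. Payload 7 kg.
Tool frame: the origin (TCP) lies at the very end of the fingers, on their centre line; the grasp point (between the pads) lies 19 mm behind it (ctrl.tcp_to_grasp is the distance from the TCP to the grasp point, in m); z points along the fingers, x is the direction in which the jaws open and shut, and the axes are right-handed (so a half turn about z gives the same grasp; the last joint's range is limited). The gripper opens to 88 mm and grips with 3 to 60 N. Pads are 19 mm wide; open, the fingers measure 130 mm over their backs; the gripper's body (78 mm by 193 mm) begins 47 mm behind the grasp point.
Start: joints at [-49.555, 20.546, 0.682, 0, -70.136, -16.507], TCP at [0.274, -0.617, 0.201] pointing down, gripper open.
Joint ranges: [-176.03, 176.03], [-82.01, 121.73], [-58.28, 71.71], [-173.87, 95.51], [-174.79, -0.11], [-173.66, 173.66]. Speed limits (degrees/s): [136.94, 136.94, 172.46, 180, 180, 180].

## Interface

Orientations are given as [roll, pitch, yaw] about the fixed x, y, z axes, in that order (R = Rz(yaw) Ry(pitch) Rx(roll)).
In Python, from plant import sensors, vision, ticket, ctrl gives the robot as it stands. The module is installed in compiled form; this text tells all that it offers.
- The arm moves only by the tool drive_tool, never from a script. Its argument "moves" is a list of rows, each a list of 6 numbers: the shift along the tool's x, y, z in units of 0.15 m (1.0 is 0.15 m), then the turn, a rotation vector about the tool's x, y, z in units of 60 degrees (1.0 is 60 degrees). In form: [[dx, dy, dz, rx, ry, rz], ...]. A call has 1 to 8 rows; each row is the pose to reach, as a shift and turn from the pose measured when the call began, along the tool's axes at that moment; what a row does not reach only later rows make up. A row lasts 1/10 s, in which the tool goes at most 50 mm and 8.59 degrees, less where a joint would pass 70% of its speed; a pose out of reach is approached as far as the arm can. A call with a number of a shift or a turn outside -1 to 1 is refused whole. A call with a gripper value outside its range is refused whole. "fingers" is the opening, from -1 (shut) to 1 (fully open), set as the call begins (left out, the last holds). The fingers move at their own pace and stop on an object; the grip force is fixed at half the most. Time passes only in rows, so rows that repeat a pose let the fingers close. It gives the time, the measured TCP pose, the force and the opening at its end, in the units of the state.
- sensors.get_obs(): the state, without advancing time (a new reading comes with each control period).
- vision.snapshot(name): name is "scene" or "top"; returns a dict with "pixels" (420x560x3 uint8, red, green, blue), "fx", "fy", "cx", "cy" (pixels), "R" (3x3) and "t" (3): a world point X has camera coordinates R X + t. Camera axes: x right, y down, z forward; pixel columns grow to the right and rows downward; lengths in m; the calibration is good to about 2 mm. A picture is of the moment at which its call begins. There is no depth.
- ticket.close_job(): hands the job in, once; it reports no verdict.
The state is a dict: "clock": time; "joint_pos": joint angles; "qvel": joint speeds; "tau": joint torques, N m; "tool_pos": TCP position; "orientation": TCP orientation; "force": force on the tool from outside, world axes, zero at the start; "moment": the same for the moment, N m; "opening": finger opening in m.
Only numpy, scipy, OpenCV 4.12 (cv2) and the standard library are available. Lean on these libraries where they do the work, as an engineer would, in place of code of your own. Each camera call takes 0.05 s, during which the arm holds its last target.

## Working session

There is one attempt and no reset: what is moved stays moved. The work goes in short steps, Python scripts to look and compute and a tool call to move; the robot and the scene stay as the last step left them, time stands still between calls to the robot, and variables do not carry over. Pictures are saved under pics/ and viewed, and the job is handed in when it is done.

Besides the shell and the picture viewer there is one more tool, called after "Emit:" in YAML: its name, and indented under it one key for each argument. drive_tool: Moves the arm, as the interface text tells. Shifts and turns lie within -1 to 1; 1 stands for 0.15 m of shift or 60 degrees of turn. Its arguments: {"type":"object","properties":{"moves":{"type":"array"},"fingers":{"type":"number"}},"required":["moves"]}

```bash
mkdir -p pics; python3 - <<'E'
from plant import sensors, vision
import cv2,json,numpy as np
print(sensors.get_obs())
for n in ("scene","top"):
    s=vision.snapshot(n); cv2.imwrite(f"pics/{n}0.png",s["pixels"][...,::-1])
    np.savez(f"{n}0.npz",**s); print(n,s["fx"],s["fy"],s["cx"],s["cy"],s["R"],s["t"])
E
```

```text
{'clock': 0.0, 'joint_pos': array([-4.95553892e+01,  2.05918773e+01,  6.32694076e-01, -1.97682945e-02,
       -7.01352159e+01, -1.65068859e+01]), 'qvel': array([ 0.06388731,  0.00586048, -0.0087209 ,  0.21611664, -0.01518369,
       -0.04967783]), 'tau': array([-1.54287100e-03, -5.82713413e+01,  2.93057227e+01,  6.99752927e+00,
        6.93239534e-03, -1.30689054e-04]), 'tool_pos': array([ 0.27362647, -0.61646377,  0.19981064]), 'orientation': array([-1.79990993e+02, -9.57889725e-02,  1.13930985e+02]), 'force': array([ 1.03439451,  0.4544151 , -0.003072  ]), 'moment': array([ 0.01478687, -0.04552183, -0.03389882]), 'opening': 0.08797088722032027}
scene 442.76717775318315 442.76717775318315 270.58978985113305 214.45276476028323 [[ 0.09106186  0.99573628 -0.01473054]
 [ 0.83100602 -0.08413147 -0.54986443]
 [-0.54875927  0.03783052 -0.83512401]] [-0.10210474 -0.42953961  1.31311944]
top 436.9106088704508 436.9106088704508 278.15920669737244 208.77789381593422 [[ 0.00731214 -0.99987772  0.01382304]
 [-0.99293602 -0.00889707 -0.11831697]
 [ 0.11842548 -0.01286024 -0.99287966]] [0.03083761 0.60922782 0.92973639]
```

View pics/scene0.png

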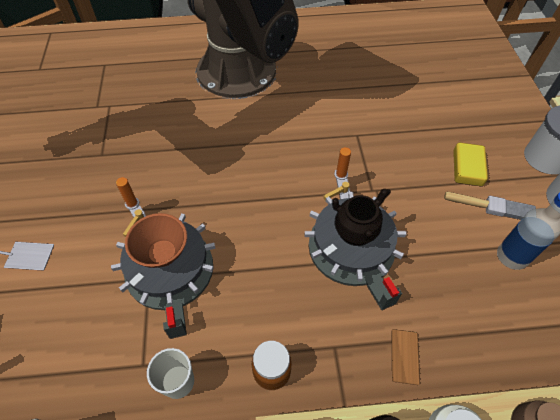

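View pics/top0.png

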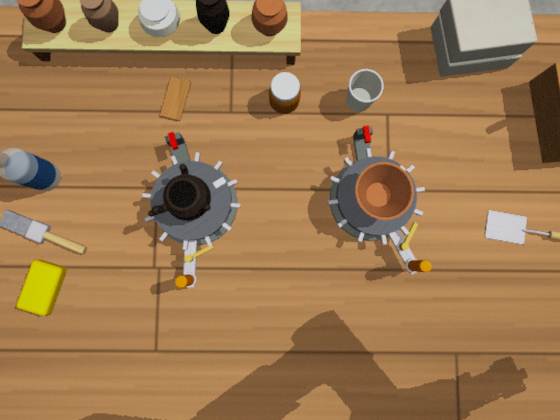

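The scene view puts the dark pot's turntable at about (355,235) and the top view at about (193,200). The spare with the bowl is at about (373,195) in the top view. I'll enlarge the crops to read off pixels.

```bash
python3 - <<'E'
import cv2
a=cv2.imread("pics/top0.png")[120:300,130:260]; cv2.imwrite("pics/top0c.png",cv2.resize(a,None,fx=3.3,fy=3.3,interpolation=cv2.INTER_CUBIC)) 
a=cv2.imread("pics/scene0.png")[135:315,295:415]; cv2.imwrite("pics/scene0c.png",cv2.resize(a,None,fx=3.3,fy=3.3,interpolation=cv2.INTER_CUBIC))
E
```

```text
(no output)
```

View pics/top0c.png

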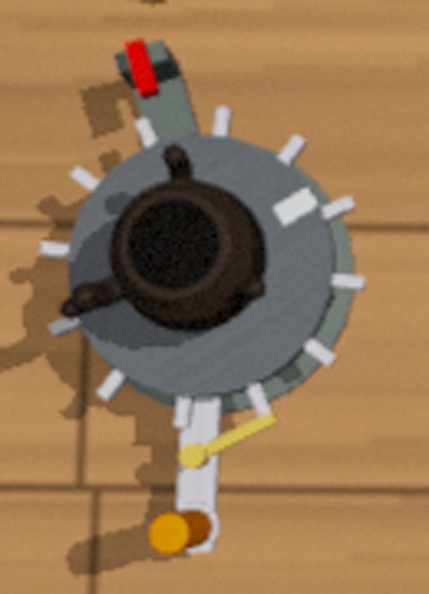

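View pics/scene0c.png

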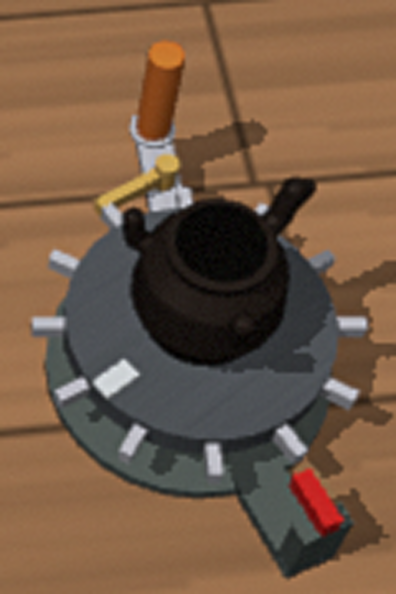

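```bash
cat > h.py <<'E'
import numpy as np
def load(n): return dict(np.load(n))
def ray(s,px,z):
    d=np.array([(px[0]-s["cx"])/s["fx"],(px[1]-s["cy"])/s["fy"],1.0])
    C=-s["R"].T@s["t"]; w=s["R"].T@d
    return C+w*(z-C[2])/w[2]
E
python3 - <<'E'
from h import *
T=load("top0.npz");S=load("scene0.npz")
t=lambda p,z:ray(T,(p[0]/3.3+130-.35,p[1]/3.3+120-.35),z)
s=lambda p,z:ray(S,(p[0]/3.3+295-.35,p[1]/3.3+135-.35),z)
ct=t((202,267),.066); print("c top",ct,"scene",s((200,322),.066))
for z in (.05,.066):
    tips=[(141,119),(224,108),(302,140),(353,206),(364,283),(331,360),(266,413),(182,425),(103,396),(50,330),(40,247),(72,171)]
    P=np.array([t(p,z)[:2] for p in tips]); A=np.c_[2*P,np.ones(len(P))]
    x=np.linalg.lstsq(A,(P**2).sum(1),rcond=None)[0]; print("fit",z,x[:2],np.sqrt(x[2]+x[0]**2+x[1]**2))
for n,f,p,z in (("h t",t,(170,533),.125),("h s",s,(167,53),.125),("ptr t",t,(149,93),.07),("ptr s",s,(325,527),.07),("ptr s2",s,(302,478),.07),("mark t",t,(295,206),.066),("mark s",s,(116,379),.066)):
    q=f(p,z); v=q[:2]-ct[:2]; print(n,q,np.hypot(*v),np.degrees(np.arctan2(v[1],v[0])))
E
```

```text
c top [0.62141047 0.22312464 0.066     ] scene [0.62769223 0.2231737  0.066     ]
fit 0.05 [0.62522164 0.22652671] 0.10686463713558585
fit 0.066 [0.62300942 0.22350688] 0.10505485227203303
h t [0.45373525 0.22604334 0.125     ] 0.16770061479680257 179.002759617977
h s [0.45491174 0.22667042 0.125     ] 0.16653647469437505 178.78000468249357
ptr t [0.73550302 0.26052924 0.07      ] 0.12006754181784604 18.151440255007955
ptr s [0.77274497 0.26658476 0.07      ] 0.15745131342619745 16.022965739793914
ptr s2 [0.74123468 0.26065029 0.07      ] 0.12556279829855474 17.389124244940835
mark t [0.66212153 0.16386535 0.066     ] 0.07189612519184957 -55.51097771862558
mark s [0.66291105 0.16382369 0.066     ] 0.07238025202831391 -55.014517492857365
```

```bash
cat >> h.py <<'E'
from scipy.spatial.transform import Rotation as Ro
C0=np.array([.6235,.2245]); PTR=17.6
def lev(th,r=.17,z=.085):
    a=np.radians(th); return (C0[0]+r*np.cos(a),C0[1]+r*np.sin(a),z,th-90)
def rows(start,targets):
    # start=(pos,rpy); target=(x,y,z,yaw)
    p0=np.array(start[0]);R0=Ro.from_euler("xyz",start[1],degrees=True)
    for t in targets:
        d=R0.inv().apply(np.array(t[:3])-p0)/.15
        w=(R0.inv()*Ro.from_euler("xyz",[180,0,t[3]],degrees=True)).as_rotvec(degrees=True)/60
        print([round(float(v),3) for v in np.r_[d,w]])
def now():
    from plant import sensors
    o=sensors.get_obs(); return o["tool_pos"],o["orientation"]
E
python3 - <<'E'
from h import *
w=[(0.274,-.616,.2,114),(.36,-.52,.31,114),(.43,-.39,.31,114),(.48,-.25,.31,114),(.5,-.11,.31,114),(.5,.03,.31,102),(.48,.16,.31,95),lev(179.4,z=.29)]
for a,b in zip(w,w[1:]): rows((a[:3],[180,0,a[3]]),[b])
E
```

```text
[0.351, 0.784, -0.733, 0.0, 0.0, 0.0]
[0.602, 0.779, 0.0, 0.0, 0.0, 0.0]
[0.717, 0.684, 0.0, 0.0, 0.0, 0.0]
[0.798, 0.501, 0.0, 0.0, 0.0, 0.0]
[0.853, 0.38, 0.0, 0.0, -0.0, 0.2]
[0.875, 0.05, 0.0, 0.0, -0.0, 0.117]
[0.456, -0.137, 0.133, 0.0, -0.0, 0.093]
```

Emit:
drive_tool:
  moves:
    - [0.1,0.2,-0.75,0,0,0]
    - [0.2,0.4,-0.75,0,0,0]
    - [0.35,0.78,-0.75,0,0,0]
    - [0.35,0.78,-0.75,0,0,0]
    - [0.95,0.99,-0.75,0,0,0]
    - [0.95,0.99,-0.75,0,0,0]
    - [0.95,0.99,-0.75,0,0,0]
  fingers: 0.1

```text
clock: 0.8
tool_pos: [0.3512, -0.4222, 0.3136]
orientation: [179.9, -0.1, 114.1]
force: [0.7, -1.4, 1.2]
opening: 0.0487
```

Emit:
drive_tool:
  moves:
    - [0.4,0.4,0,0,0,0]
    - [0.7,0.7,0,0,0,0]
    - [0.95,0.9,0,0,0,0]
    - [0.95,0.9,0,0,0,0]
    - [0.95,0.9,0,0,0,0]

```text
clock: 1.3
tool_pos: [0.4178, -0.2327, 0.3141]
orientation: [179.8, -0.1, 114.4]
force: [0.3, -0.3, -1.0]
opening: 0.0484
```

Emit:
drive_tool:
  moves:
    - [0.4,0.2,0,0,0,0]
    - [0.7,0.3,0,0,0,0]
    - [0.95,0.4,0,0,0,0]
    - [0.95,0.4,0,0,0,0]
    - [0.95,0.4,0,0,0,0]

```text
clock: 1.8
tool_pos: [0.4136, -0.077, 0.3146]
orientation: [179.8, -0.1, 114.6]
force: [1.1, -1.0, -0.1]
opening: 0.0483
```

Emit:
drive_tool:
  moves:
    - [0.4,0.2,0,0,0,0.1]
    - [0.7,0.3,0,0,0,0.2]
    - [0.95,0.3,0,0,0,0.2]
    - [0.95,0.3,0,0,0,0.2]
    - [0.95,0.3,0,0,0,0.2]

```text
clock: 2.3
tool_pos: [0.3953, 0.0715, 0.3148]
orientation: [179.9, -0.1, 102.8]
force: [-0.4, -0.1, 0.1]
opening: 0.0481
```

```bash
python3 - <<'E'
from h import *
rows(now(),[lev(179.4,z=.3),lev(179.4,z=.18)])
E
```

```text
[0.92, 0.606, 0.102, 0.002, -0.002, 0.223]
[0.919, 0.604, 0.902, 0.002, -0.002, 0.223]
```

Emit:
drive_tool:
  moves:
    - [0.35,0.25,0.1,0,0,0.1]
    - [0.65,0.5,0.1,0,0,0.2]
    - [0.92,0.605,0.1,0,0,0.223]
    - [0.92,0.605,0.4,0,0,0.223]
    - [0.92,0.605,0.7,0,0,0.223]
    - [0.92,0.605,0.9,0,0,0.223]
    - [0.92,0.605,0.9,0,0,0.223]

```text
clock: 3.0
tool_pos: [0.4526, 0.2224, 0.1757]
orientation: [-179.7, 0.2, 89.2]
force: [0.3, -1.3, 0.2]
opening: 0.0479
```

```bash
cat > shot.py <<'E'
import sys
from plant import vision
import cv2,numpy as np
k=sys.argv[1]; out=[]
for n,(r0,r1,c0,c1) in (("scene",(115,315,285,425)),("top",(115,315,125,265))):
    s=vision.snapshot(n); np.savez(f"{n}{k}.npz",**s)
    out.append(cv2.resize(s["pixels"][r0:r1,c0:c1,::-1],None,fx=2.8,fy=2.8,interpolation=cv2.INTER_CUBIC))
cv2.imwrite(f"pics/both{k}.png",np.hstack(out))
E
python3 shot.py 1; python3 - <<'E'
from h import *
print(now()); rows(now(),[lev(179.4,z=.18),lev(179.4,z=.085)])
E
```

```text
(array([0.45499782, 0.2248792 , 0.18084012]), array([ 1.79872649e+02, -4.63442080e-02,  8.92617720e+01]))
[0.009, -0.01, 0.006, 0.002, -0.001, -0.002]
[0.009, -0.011, 0.639, 0.002, -0.001, -0.002]
```

View pics/both1.png

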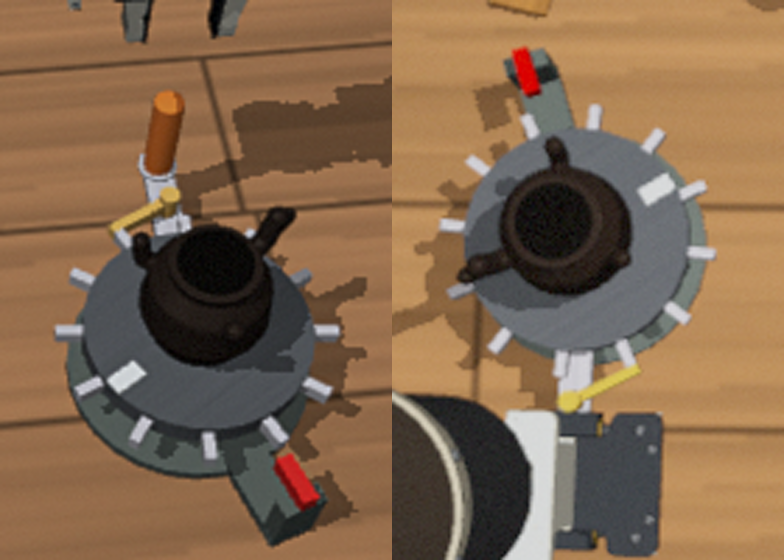

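The left half shows the fingertips at about x 150 to 212, around the handle top at (168,100). I'll check this by projecting the TCP and the handle.

```bash
python3 - <<'E'
from h import *
S=load("scene1.npz")
def pj(X):
    c=S["R"]@np.array(X)+S["t"]; return ((S["fx"]*c[0]/c[2]+S["cx"]-285)*2.8,(S["fy"]*c[1]/c[2]+S["cy"]-115)*2.8)
for X in ((.455,.225,.18),(.455,.201,.18),(.455,.249,.18),(.4543,.2264,.125)): print(X,pj(X))
E
```

```text
(0.455, 0.225, 0.18) (np.float64(175.84523467467432), np.float64(50.679186141822896))
(0.455, 0.201, 0.18) (np.float64(143.88009448823482), np.float64(53.173362712424826))
(0.455, 0.249, 0.18) (np.float64(207.7474562762314), np.float64(48.18991898376713))
(0.4543, 0.2264, 0.125) (np.float64(168.23047142307172), np.float64(99.42776492816407))
```

```bash
python3 - <<'E'
from plant import vision,sensors
import cv2,numpy as np
s=vision.snapshot("scene"); np.savez("scene2.npz",**s); print(sensors.get_obs()["tool_pos"])
cv2.imwrite("pics/s2.png",cv2.resize(s["pixels"][90:190,300:400,::-1],None,fx=5,fy=5,interpolation=cv2.INTER_CUBIC))
E
```

```text
[0.45539526 0.22571361 0.18192194]
```

View pics/s2.png

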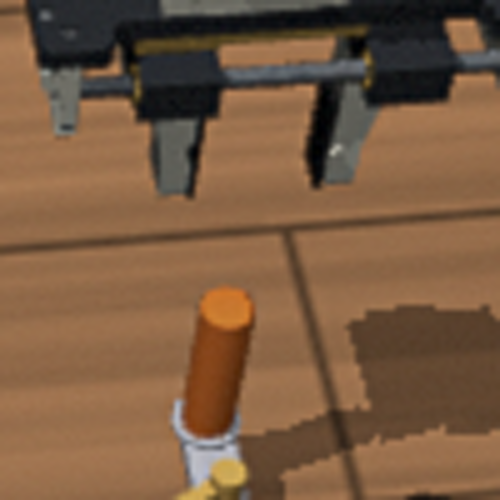

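```bash
python3 - <<'E'
from h import *
S=load("scene2.npz")
print(-S["R"].T@S["t"])
for p in ((155,195),(175,197),(195,195),(310,185),(320,187),(355,183),(228,309)):
    print(p,ray(S,(p[0]/5+300-.4,p[1]/5+90-.4),.182 if p[1]<250 else .125))
E
```

```text
[1.08683431 0.01585561 0.85892496]
(155, 195) [0.44044442 0.19108681 0.182     ]
(175, 197) [0.442458   0.19919413 0.182     ]
(195, 195) [0.44220394 0.20768856 0.182     ]
(310, 185) [0.44159115 0.25652007 0.182     ]
(320, 187) [0.44316746 0.26043674 0.182     ]
(355, 183) [0.44243832 0.27545386 0.182     ]
(228, 309) [0.45686221 0.22618476 0.125     ]
```

Emit:
drive_tool:
  moves:
    - [0,0,0.2,0,0,0]
    - [0,0,0.4,0,0,0]
    - [0,0,0.6,0,0,0]
    - [0,0,0.63,0,0,0]
    - [0,0,0.63,0,0,0]
    - [0,0,0.63,0,0,0]

```text
clock: 3.75
tool_pos: [0.4572, 0.2269, 0.0897]
orientation: [179.6, -0.3, 89.3]
force: [0.5, 0.2, -0.2]
opening: 0.0484
```

```bash
python3 - <<'E'
from plant import vision,sensors
import cv2,numpy as np
s=vision.snapshot("scene"); np.savez("scene3.npz",**s); o=sensors.get_obs();print(o["tool_pos"],o["force"])
cv2.imwrite("pics/s3.png",cv2.resize(s["pixels"][100:200,300:400,::-1],None,fx=5.5,fy=5.5,interpolation=cv2.INTER_CUBIC))
E
```

```text
[0.45712945 0.22697856 0.08967326] [-0.410894   -0.04775427  0.43750105]
```

View pics/s3.png

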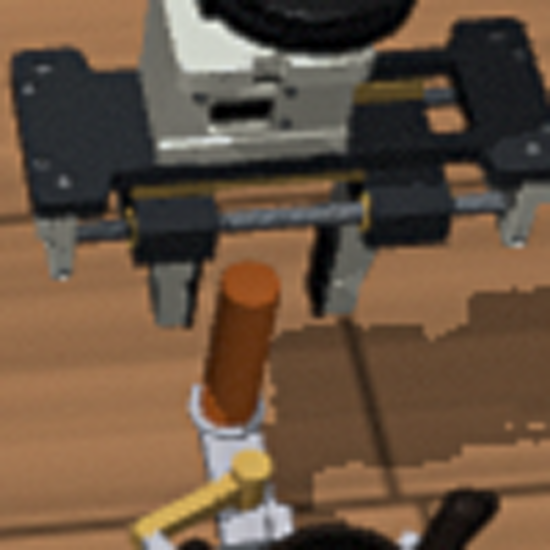

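```bash
python3 - <<'E'
from h import *
T=load("top1.npz")
for z in (.24,.26,.28,.3): print(z,[ray(T,(125+(625-392)/2.8,115+r/2.8),z)[0] for r in (412,484,555)])
S=load("scene3.npz")
def pj(X):
    c=S["R"]@np.array(X)+S["t"]; return ((S["fx"]*c[0]/c[2]+S["cx"]-300)*5.5,(S["fy"]*c[1]/c[2]+S["cy"]-100)*5.5)
for z in (.09,.11): print([np.round(pj((.4572+a,.227+b,z))) for b in(-.024,.024) for a in (-.0095,.0095)])
print(pj((.4543,.2264,.125)),pj((.4543+.0125,.2264,.125)))
E
```

```text
0.24 [np.float64(0.49158584741365663), np.float64(0.448214587062219), np.float64(0.40602370263716336)]
0.26 [np.float64(0.4916655648676731), np.float64(0.449443559026303), np.float64(0.408370651432364)]
0.28 [np.float64(0.4917452823216895), np.float64(0.450672530990387), np.float64(0.41071760022756465)]
0.3 [np.float64(0.491824999775706), np.float64(0.451901502954471), np.float64(0.4130645490227653)]
[array([178., 327.]), array([186., 363.]), array([293., 318.]), array([303., 354.])]
[array([183., 295.]), array([191., 331.]), array([300., 286.]), array([310., 321.])]
(np.float64(247.9527117238909), np.float64(277.80453825175084)) (np.float64(253.76079439785784), np.float64(301.6135661303184))
```

The body is where it should be, but the drawn fingertips look about 20 mm higher than the TCP. I'll go a bit lower and close the cage to about 34 mm without gripping.

Emit:
drive_tool:
  moves:
    - [0,0.02,0.06,0,0,0]
    - [0,0.02,0.12,0,0,0]
    - [0,0.02,0.12,0,0,0]
    - [0,0.02,0.12,0,0,0]
    - [0,0.02,0.12,0,0,0]
  fingers: -0.23

```text
clock: 4.3
tool_pos: [0.4602, 0.227, 0.0717]
orientation: [179.6, -0.3, 89.3]
force: [-0.2, 0.2, 0.7]
opening: 0.0339
```

```bash
python3 - <<'E'
from h import *
print(now()); rows(now(),[lev(t,z=.072) for t in (182,185,188,191,194,197,200,203)])
E
```

```text
(array([0.46024642, 0.22699004, 0.07166512]), array([179.62593049,  -0.27633965,  89.30168189]))
[-0.057, -0.044, -0.003, 0.006, -0.004, -0.045]
[-0.116, -0.039, -0.003, 0.006, -0.004, -0.095]
[-0.175, -0.032, -0.003, 0.007, -0.004, -0.145]
[-0.233, -0.021, -0.003, 0.007, -0.004, -0.195]
[-0.291, -0.008, -0.004, 0.007, -0.004, -0.245]
[-0.348, 0.009, -0.004, 0.007, -0.004, -0.295]
[-0.404, 0.028, -0.004, 0.007, -0.003, -0.345]
[-0.459, 0.051, -0.004, 0.007, -0.003, -0.395]
```

Emit:
drive_tool:
  moves:
    - [-0.057,-0.044,0,0,0,-0.045]
    - [-0.116,-0.039,0,0,0,-0.095]
    - [-0.175,-0.032,0,0,0,-0.145]
    - [-0.233,-0.021,0,0,0,-0.195]
    - [-0.291,-0.008,0,0,0,-0.245]
    - [-0.348,0.009,0,0,0,-0.295]
    - [-0.404,0.028,0,0,0,-0.345]
    - [-0.404,0.028,0,0,0,-0.345]

```text
clock: 5.1
tool_pos: [0.4639, 0.1659, 0.0716]
orientation: [179.5, -0.1, 110.0]
force: [0.1, 0.5, -0.5]
opening: 0.0338
```

```bash
python3 shot.py 4; python3 - <<'E'
from h import *
print(now()); rows(now(),[lev(t,z=.072) for t in (203,206,209,212,215,217,219,221)])
E
```

```text
(array([0.4638256 , 0.1664681 , 0.07158029]), array([ 1.79534152e+02, -1.31204763e-01,  1.09892584e+02]))
[-0.06, 0.001, -0.003, 0.008, -0.002, -0.052]
[-0.119, 0.006, -0.003, 0.008, -0.002, -0.102]
[-0.178, 0.014, -0.003, 0.008, -0.002, -0.152]
[-0.236, 0.025, -0.003, 0.008, -0.001, -0.202]
[-0.294, 0.038, -0.003, 0.008, -0.001, -0.252]
[-0.332, 0.049, -0.003, 0.008, -0.001, -0.285]
[-0.369, 0.062, -0.003, 0.008, -0.001, -0.318]
[-0.407, 0.075, -0.003, 0.008, -0.001, -0.352]
```

View pics/both4.png

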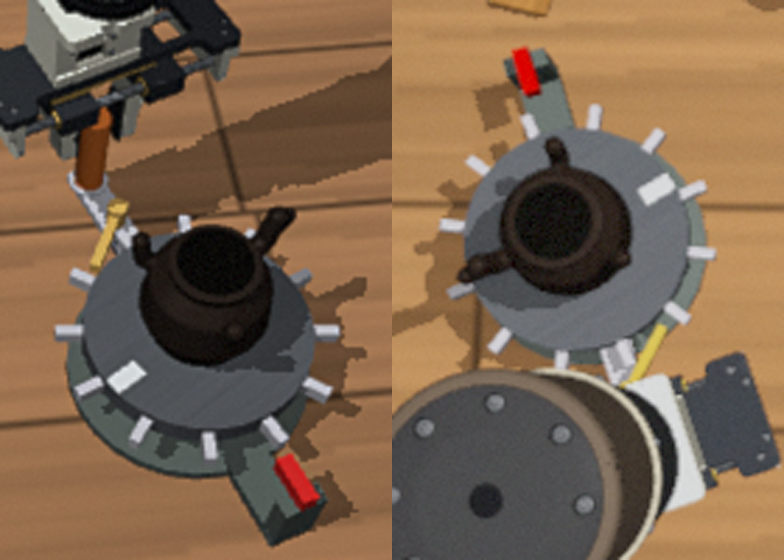

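The lever is following the fingers. The mark at (658,190) in the top half hasn't moved yet, and the pawl is close to the next tooth.

Emit:
drive_tool:
  moves:
    - [-0.06,0,0,0,0,-0.05]
    - [-0.119,0.006,0,0,0,-0.102]
    - [-0.178,0.014,0,0,0,-0.152]
    - [-0.236,0.025,0,0,0,-0.202]
    - [-0.294,0.038,0,0,0,-0.252]
    - [-0.332,0.049,0,0,0,-0.285]
    - [-0.369,0.062,0,0,0,-0.318]
    - [-0.369,0.062,0,0,0,-0.318]

```text
clock: 6.0
tool_pos: [0.4917, 0.1178, 0.0716]
orientation: [179.5, 0.0, 128.9]
force: [0.3, 0.0, 0.1]
opening: 0.0338
```

```bash
python3 shot.py 5; python3 - <<'E'
from h import *
print(now()); rows(now(),[lev(t,z=.072) for t in (220,221,222,223,224)])
E
```

```text
(array([0.49135908, 0.11785909, 0.07151154]), array([1.79515157e+02, 2.98429297e-02, 1.28874596e+02]))
[-0.022, -0.001, -0.003, 0.008, 0.001, -0.019]
[-0.041, -0.0, -0.003, 0.008, 0.001, -0.035]
[-0.061, 0.0, -0.003, 0.008, 0.001, -0.052]
[-0.081, 0.002, -0.003, 0.008, 0.001, -0.069]
[-0.101, 0.003, -0.003, 0.008, 0.001, -0.085]
```

View pics/both5.png

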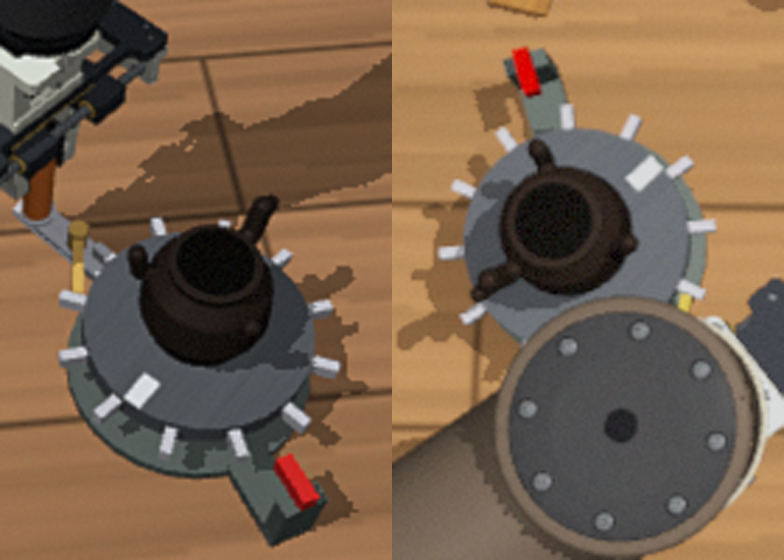

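The wheel turned counterclockwise: the mark went from (658,190) to (644,173). I'll push on in small steps until the stop shows in the force.

Emit:
drive_tool:
  moves:
    - [-0.02,0,0,0,0,-0.02]
    - [-0.04,0,0,0,0,-0.035]
    - [-0.06,0,0,0,0,-0.05]
    - [-0.08,0,0,0,0,-0.07]
    - [-0.08,0,0,0,0,-0.07]

```text
clock: 6.6
tool_pos: [0.4986, 0.1096, 0.0715]
orientation: [179.5, -0.0, 133.1]
force: [-5.6, 9.4, 2.2]
opening: 0.034
```

```bash
cat > shot2.py <<'E'
import sys
from plant import vision,sensors
import cv2,numpy as np
k=sys.argv[1]
s=vision.snapshot("top"); np.savez(f"top{k}.npz",**s)
cv2.imwrite(f"pics/t{k}.png",cv2.resize(s["pixels"][120:260,140:260,::-1],None,fx=4,fy=4,interpolation=cv2.INTER_CUBIC))
print(sensors.get_obs()["force"])
# mark: bright pixels on the disc
from h import *
m=(s["pixels"].min(2)>150).astype(np.uint8)
n,l,st,c=cv2.connectedComponentsWithStats(m)
for i in range(1,n):
    p=ray(s,c[i],.066)[:2]-C0
    if .06<np.hypot(*p)<.08 and st[i,4]>20: a=np.degrees(np.arctan2(p[1],p[0])); print("mark",c[i],st[i,4],np.hypot(*p),a,"to go",PTR-a)
E
python3 shot2.py 6
```

```text
[-5.00154462  9.28639676  2.22286476]
mark [213.42696629 175.02247191] 89 0.07231780169233051 -41.781843671133245 to go 59.38184367113325
```

View pics/t6.png

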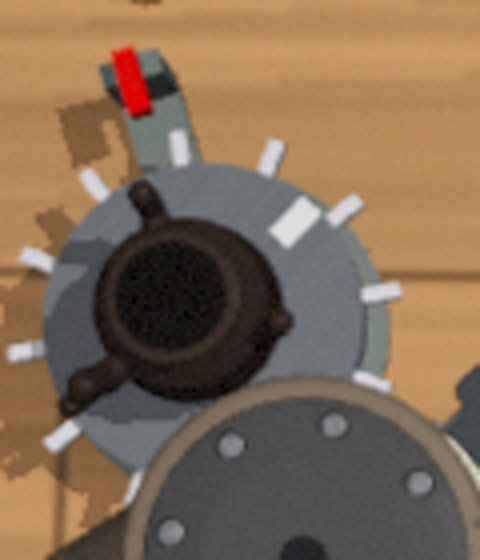

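59.4° to go, so two full strokes are left. Next I swing the lever back to its rear stop.

```bash
python3 - <<'E'
from h import *
print(now()); rows(now(),[lev(t,z=.072) for t in (219,215,211,207,203,199,195)])
a=lev(195,z=.072);print();rows((a[:3],[180,0,a[3]]),[lev(t,z=.072) for t in (191,187,183,180,177,175,174)])
E
```

```text
(array([0.49864402, 0.1095647 , 0.07147176]), array([ 1.79461067e+02, -2.26761190e-02,  1.33095548e+02]))
[0.072, 0.001, -0.003, 0.009, -0.001, 0.068]
[0.15, 0.009, -0.003, 0.009, -0.001, 0.135]
[0.228, 0.023, -0.003, 0.009, -0.001, 0.202]
[0.305, 0.042, -0.003, 0.009, -0.002, 0.268]
[0.38, 0.067, -0.003, 0.009, -0.002, 0.335]
[0.454, 0.097, -0.002, 0.009, -0.002, 0.402]
[0.525, 0.132, -0.002, 0.009, -0.003, 0.468]

[0.079, 0.003, 0.0, 0.0, -0.0, 0.067]
[0.158, 0.011, 0.0, 0.0, -0.0, 0.133]
[0.236, 0.025, 0.0, 0.0, -0.0, 0.2]
[0.293, 0.039, 0.0, -0.0, -0.0, 0.25]
[0.35, 0.055, 0.0, 0.0, -0.0, 0.3]
[0.388, 0.068, 0.0, 0.0, -0.0, 0.333]
[0.406, 0.075, 0.0, 0.0, -0.0, 0.35]
```

Emit:
drive_tool:
  moves:
    - [0.072,0,0,0,0,0.068]
    - [0.15,0.009,0,0,0,0.135]
    - [0.228,0.023,0,0,0,0.202]
    - [0.305,0.042,0,0,0,0.268]
    - [0.38,0.067,0,0,0,0.335]
    - [0.454,0.097,0,0,0,0.402]
    - [0.525,0.132,0,0,0,0.468]
    - [0.525,0.132,0,0,0,0.468]

```text
clock: 7.45
tool_pos: [0.4595, 0.1811, 0.0718]
orientation: [179.5, -0.3, 105.0]
force: [1.2, -0.5, 1.0]
opening: 0.0339
```

Emit:
drive_tool:
  moves:
    - [0.079,0.003,0,0,0,0.067]
    - [0.158,0.011,0,0,0,0.133]
    - [0.236,0.025,0,0,0,0.2]
    - [0.293,0.039,0,0,0,0.25]
    - [0.35,0.055,0,0,0,0.3]
    - [0.388,0.068,0,0,0,0.333]
    - [0.388,0.068,0,0,0,0.333]

```text
clock: 8.15
tool_pos: [0.4546, 0.2399, 0.072]
orientation: [179.6, -0.4, 85.2]
force: [-0.7, -0.1, -0.1]
opening: 0.0333
```

```bash
python3 shot2.py 7; python3 - <<'E'
from h import *
p=now();print(p,np.degrees(np.arctan2(p[0][1]-C0[1],p[0][0]-C0[0]))%360); rows(p,[lev(t,z=.072) for t in (174,173,172.5)])
E
```

```text
[ 0.13216574  0.75691492 -0.41469547]
mark [213.42696629 175.02247191] 89 0.07231780169233051 -41.781843671133245 to go 59.38184367113325
(array([0.45444703, 0.23965675, 0.07203445]), array([179.63369326,  -0.39476194,  85.21070798])) 174.87673994450418
[0.017, -0.002, 0.0, 0.006, -0.007, 0.02]
[0.037, -0.001, 0.0, 0.006, -0.007, 0.037]
[0.047, -0.001, 0.001, 0.006, -0.007, 0.045]
```

View pics/t7.png

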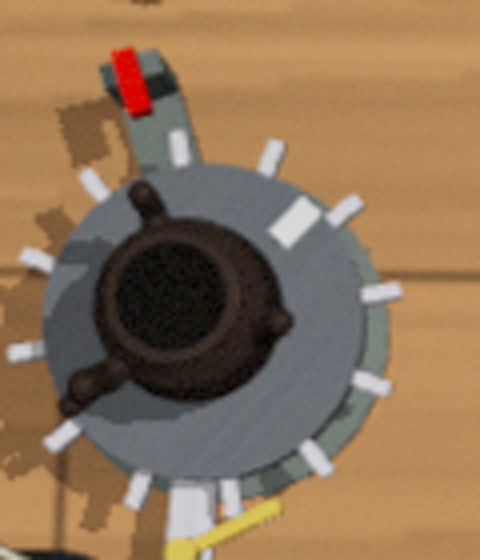

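The lever is about 45° back, more than the 35° needed, and the wheel hasn't moved. Now the forward stroke.

```bash
python3 - <<'E'
from h import *
rows(now(),[lev(t,z=.072) for t in (178,181,184,187,190,193,196)])
a=lev(196,z=.072);print();rows((a[:3],[180,0,a[3]]),[lev(t,z=.072) for t in (199,202,205,208,211,214,217)])
a=lev(217,z=.072);print();rows((a[:3],[180,0,a[3]]),[lev(t,z=.072) for t in (218.5,220,221,222,222.8)])
E
```

```text
[-0.062, -0.0, -0.0, 0.006, -0.006, -0.047]
[-0.121, 0.004, -0.001, 0.006, -0.006, -0.097]
[-0.18, 0.012, -0.001, 0.007, -0.006, -0.147]
[-0.238, 0.022, -0.001, 0.007, -0.006, -0.197]
[-0.296, 0.036, -0.002, 0.007, -0.006, -0.247]
[-0.353, 0.052, -0.002, 0.007, -0.006, -0.297]
[-0.409, 0.072, -0.002, 0.007, -0.005, -0.347]

[-0.059, 0.002, 0.0, 0.0, 0.0, -0.05]
[-0.118, 0.006, 0.0, 0.0, 0.0, -0.1]
[-0.177, 0.014, 0.0, 0.0, 0.0, -0.15]
[-0.236, 0.025, 0.0, 0.0, 0.0, -0.2]
[-0.293, 0.039, 0.0, 0.0, 0.0, -0.25]
[-0.35, 0.055, 0.0, 0.0, 0.0, -0.3]
[-0.406, 0.075, 0.0, 0.0, 0.0, -0.35]

[-0.03, 0.0, 0.0, 0.0, 0.0, -0.025]
[-0.059, 0.002, 0.0, 0.0, 0.0, -0.05]
[-0.079, 0.003, 0.0, 0.0, 0.0, -0.067]
[-0.099, 0.004, 0.0, 0.0, 0.0, -0.083]
[-0.115, 0.006, 0.0, 0.0, 0.0, -0.097]
```

Emit:
drive_tool:
  moves:
    - [-0.062,0,0,0,0,-0.047]
    - [-0.121,0.004,0,0,0,-0.097]
    - [-0.18,0.012,0,0,0,-0.147]
    - [-0.238,0.022,0,0,0,-0.197]
    - [-0.296,0.036,0,0,0,-0.247]
    - [-0.353,0.052,0,0,0,-0.297]
    - [-0.409,0.072,0,0,0,-0.347]
    - [-0.409,0.072,0,0,0,-0.347]

```text
clock: 9.0
tool_pos: [0.4602, 0.1765, 0.0718]
orientation: [179.5, -0.2, 106.1]
force: [0.7, 0.1, -0.4]
opening: 0.0337
```

Emit:
drive_tool:
  moves:
    - [-0.059,0.002,0,0,0,-0.05]
    - [-0.118,0.006,0,0,0,-0.1]
    - [-0.177,0.014,0,0,0,-0.15]
    - [-0.236,0.025,0,0,0,-0.2]
    - [-0.293,0.039,0,0,0,-0.25]
    - [-0.35,0.055,0,0,0,-0.3]
    - [-0.406,0.075,0,0,0,-0.35]
    - [-0.406,0.075,0,0,0,-0.35]

```text
clock: 9.8
tool_pos: [0.4883, 0.1206, 0.0717]
orientation: [179.5, -0.0, 127.1]
force: [-0.2, 0.8, -0.9]
opening: 0.0337
```

```bash
python3 shot2.py 8; python3 - <<'E'
from h import *
p=now();print(p,np.degrees(np.arctan2(p[0][1]-C0[1],p[0][0]-C0[0]))%360); rows(p,[lev(t,z=.072) for t in (219,220,221,222,223)])
E
```

```text
[ 0.16361185 -0.44360932  0.17517045]
mark [200.69230769 167.91208791] 91 0.07218425505265742 -16.37456489698609 to go 33.974564896986095
(array([0.48791859, 0.12074394, 0.07154209]), array([ 1.79477537e+02, -4.60296755e-02,  1.26989421e+02])) 217.4256610877269
[-0.031, 0.006, -0.003, 0.009, -0.001, -0.034]
[-0.051, 0.006, -0.003, 0.009, -0.001, -0.05]
[-0.071, 0.008, -0.003, 0.009, -0.0, -0.067]
[-0.09, 0.009, -0.003, 0.009, -0.0, -0.084]
[-0.11, 0.011, -0.003, 0.009, -0.0, -0.1]
```

The wheel has turned 25.4° of this stroke. Now I finish it to the stop.

Emit:
drive_tool:
  moves:
    - [-0.03,0.003,0,0,0,-0.03]
    - [-0.05,0.005,0,0,0,-0.05]
    - [-0.07,0.007,0,0,0,-0.067]
    - [-0.09,0.009,0,0,0,-0.084]
    - [-0.107,0.01,0,0,0,-0.098]
    - [-0.107,0.01,0,0,0,-0.098]

```text
clock: 10.45
tool_pos: [0.498, 0.1091, 0.0713]
orientation: [179.5, -0.1, 132.9]
force: [-6.7, 5.2, 2.2]
opening: 0.0338
```

```bash
python3 shot2.py 9; python3 - <<'E'
from h import *
p=now();print(p,np.degrees(np.arctan2(p[0][1]-C0[1],p[0][0]-C0[0]))%360); rows(p,[lev(t,z=.072) for t in (219,215,211,207,203,199,195)])
E
```

```text
[-7.06092468  3.49604928  2.58095656]
mark [198.05555556 167.08888889] 90 0.07249730432232825 -11.631851288445436 to go 29.231851288445437
(array([0.49802143, 0.10909415, 0.07132187]), array([ 1.79508634e+02, -6.47796998e-02,  1.32856360e+02])) 222.60553990119485
[0.071, 0.006, -0.004, 0.008, -0.001, 0.064]
[0.15, 0.014, -0.004, 0.008, -0.002, 0.131]
[0.228, 0.027, -0.004, 0.008, -0.002, 0.198]
[0.305, 0.046, -0.004, 0.008, -0.002, 0.264]
[0.38, 0.071, -0.003, 0.008, -0.002, 0.331]
[0.453, 0.1, -0.003, 0.008, -0.003, 0.398]
[0.525, 0.135, -0.003, 0.008, -0.003, 0.464]
```

29.2° to go, so one more stroke: back, then forward.

Emit:
drive_tool:
  moves:
    - [0.072,0.004,0,0,0,0.066]
    - [0.15,0.012,0,0,0,0.133]
    - [0.228,0.025,0,0,0,0.2]
    - [0.305,0.044,0,0,0,0.266]
    - [0.38,0.07,0,0,0,0.333]
    - [0.454,0.1,0,0,0,0.4]
    - [0.525,0.135,0,0,0,0.466]
    - [0.525,0.135,0,0,0,0.466]

```text
clock: 11.3
tool_pos: [0.4597, 0.1815, 0.0718]
orientation: [179.5, -0.3, 104.9]
force: [-0.1, -0.5, 0.1]
opening: 0.0337
```

Emit:
drive_tool:
  moves:
    - [0.079,0.003,0,0,0,0.067]
    - [0.158,0.011,0,0,0,0.133]
    - [0.236,0.025,0,0,0,0.2]
    - [0.293,0.039,0,0,0,0.25]
    - [0.35,0.055,0,0,0,0.3]
    - [0.388,0.068,0,0,0,0.333]
    - [0.388,0.068,0,0,0,0.333]

```text
clock: 12.0
tool_pos: [0.4552, 0.2406, 0.0721]
orientation: [179.6, -0.4, 85.0]
force: [-0.4, -0.3, 0.7]
opening: 0.0337
```

```bash
python3 shot2.py 10; python3 - <<'E'
from h import *
p=now();print(p,np.degrees(np.arctan2(p[0][1]-C0[1],p[0][0]-C0[0]))%360); rows(p,[lev(t,z=.072) for t in (178,181,184,187,190,193,196)])
E
```

```text
[ 0.61595044 -0.13817411 -0.58012116]
mark [198.05555556 167.08888889] 90 0.07249730432232825 -11.631851288445436 to go 29.231851288445437
(array([0.45500323, 0.24034178, 0.07211049]), array([179.64555056,  -0.44166258,  85.06537655])) 174.62893665761493
[-0.067, -0.004, 0.0, 0.006, -0.007, -0.049]
[-0.126, 0.001, -0.0, 0.006, -0.007, -0.099]
[-0.185, 0.009, -0.001, 0.006, -0.007, -0.149]
[-0.243, 0.019, -0.001, 0.007, -0.007, -0.199]
[-0.301, 0.033, -0.001, 0.007, -0.007, -0.249]
[-0.358, 0.05, -0.002, 0.007, -0.006, -0.299]
[-0.414, 0.07, -0.002, 0.007, -0.006, -0.349]
```

Emit:
drive_tool:
  moves:
    - [-0.067,-0.003,0,0,0,-0.049]
    - [-0.126,0.001,0,0,0,-0.099]
    - [-0.185,0.009,0,0,0,-0.149]
    - [-0.243,0.019,0,0,0,-0.199]
    - [-0.301,0.033,0,0,0,-0.249]
    - [-0.358,0.05,0,0,0,-0.299]
    - [-0.414,0.07,0,0,0,-0.349]
    - [-0.414,0.07,0,0,0,-0.349]

```text
clock: 12.85
tool_pos: [0.4603, 0.1766, 0.0718]
orientation: [179.5, -0.3, 106.1]
force: [0.8, -0.9, 0.5]
opening: 0.0338
```

Emit:
drive_tool:
  moves:
    - [-0.059,0.002,0,0,0,-0.05]
    - [-0.118,0.006,0,0,0,-0.1]
    - [-0.177,0.014,0,0,0,-0.15]
    - [-0.236,0.025,0,0,0,-0.2]
    - [-0.293,0.039,0,0,0,-0.25]
    - [-0.35,0.055,0,0,0,-0.3]
    - [-0.406,0.075,0,0,0,-0.35]
    - [-0.406,0.075,0,0,0,-0.35]

```text
clock: 13.65
tool_pos: [0.4885, 0.1208, 0.0717]
orientation: [179.4, -0.1, 127.1]
force: [0.2, 0.5, -0.3]
opening: 0.0338
```

Emit:
drive_tool:
  moves:
    - [-0.03,0.003,0,0,0,-0.03]
    - [-0.05,0.005,0,0,0,-0.05]
    - [-0.07,0.007,0,0,0,-0.067]
    - [-0.09,0.009,0,0,0,-0.084]
    - [-0.107,0.01,0,0,0,-0.098]
    - [-0.107,0.01,0,0,0,-0.098]

```text
clock: 14.25
tool_pos: [0.4984, 0.1095, 0.0715]
orientation: [179.4, -0.1, 132.9]
force: [-8.4, 6.9, 3.3]
opening: 0.034
```

```bash
python3 shot2.py 11; python3 - <<'E'
from h import *
p=now();print(p,np.degrees(np.arctan2(p[0][1]-C0[1],p[0][0]-C0[0]))%360); rows(p,[lev(221.1,z=.072),lev(221.1,z=.2)])
E
```

```text
[-8.04158718  6.23614472  2.96221667]
mark [181.94488189 164.38582677] 127 0.07923587867468627 14.825892756069102 to go 2.7741072439308994
(array([0.49842527, 0.10945419, 0.07142907]), array([ 1.79424125e+02, -1.15151090e-01,  1.32930077e+02])) 222.60836352559411
[0.03, 0.0, -0.004, 0.01, -0.002, 0.03]
[0.032, 0.009, -0.857, 0.01, -0.002, 0.03]
```

View pics/t11.png

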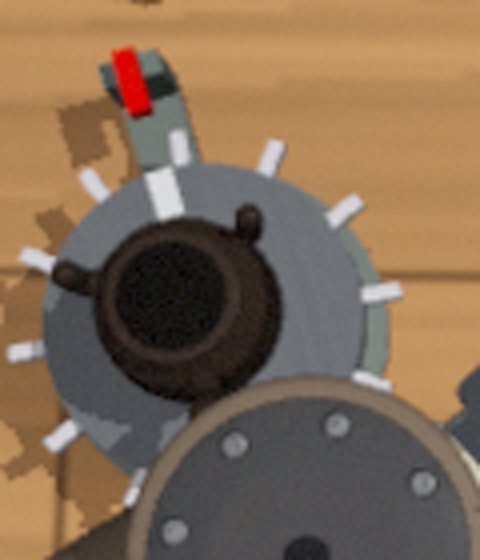

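The mark at about (165,193) now sits in line with the red pointer at about (133,80). I back off to the middle of the cage and lift straight up.

Emit:
drive_tool:
  moves:
    - [0.03,0,0,0,0,0.03]
    - [0.03,0,0,0,0,0.03]
    - [0.03,0,-0.1,0,0,0.03]
    - [0.03,0,-0.3,0,0,0.03]
    - [0.03,0,-0.6,0,0,0.03]
    - [0.03,0,-0.95,0,0,0.03]
    - [0.03,0,-0.95,0,0,0.03]
    - [0.03,0,-0.95,0,0,0.03]

```text
clock: 15.1
tool_pos: [0.4956, 0.1119, 0.2157]
orientation: [179.2, -0.1, 131.2]
force: [0.3, 0.0, -1.1]
opening: 0.0335
```

Emit:
drive_tool:
  moves:
    - [0,-0.2,-0.3,0,0,0]
    - [0,-0.4,-0.6,0,0,0]
    - [0,-0.4,-0.6,0,0,0]
    - [0,-0.4,-0.6,0,0,0]
    - [0,-0.4,-0.6,0,0,0]

```text
clock: 15.6
tool_pos: [0.4492, 0.0714, 0.3031]
orientation: [179.3, -0.1, 131.2]
force: [-0.1, 0.5, -0.3]
opening: 0.0339
```

```bash
python3 shot.py 12; python3 -c "
from plant import sensors;o=sensors.get_obs();print(o['tool_pos'],o['force'],o['qvel'])"
```

```text
[0.44920236 0.07147427 0.30276091] [-0.45321743 -0.16034404  0.14432063] [ 0.09466345  0.28221895  0.32085217  0.16287259 -0.26935152 -0.08077219]
```

View pics/both12.png

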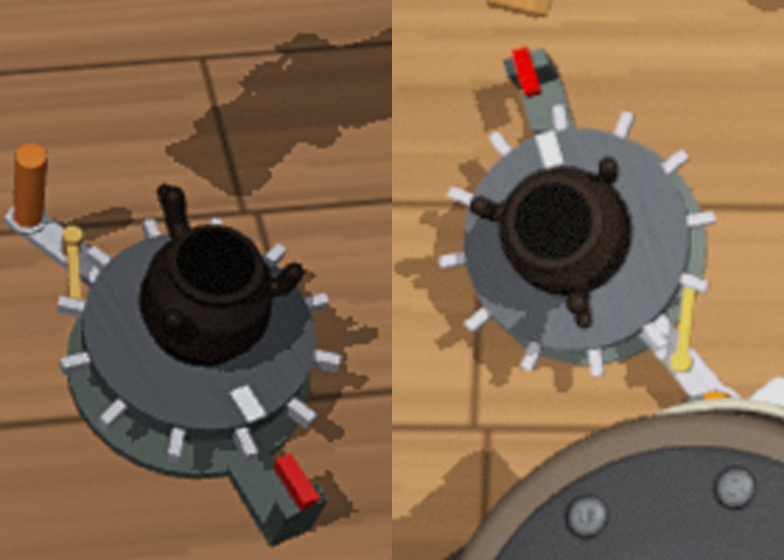

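```bash
python3 - <<'E'
from h import *
T=load("top12.npz");S=load("scene12.npz")
for q in (ray(T,(125+158/2.8-.3,115+150/2.8-.3),.066),ray(S,(285+248/2.8-.3,115+403/2.8-.3),.066)):
    v=q[:2]-C0; a=np.degrees(np.arctan2(v[1],v[0])); print(q,np.hypot(*v),a,PTR-a)
E
```

```text
[0.69153352 0.24624687 0.066     ] 0.07142469235190077 17.726446225232202 -0.1264462252322005
[0.69212084 0.24693124 0.066     ] 0.07219404400112267 18.101883863407615 -0.5018838634076133
```

Both views put the mark within 0.5° of the pointer, and the arm is clear of everything. I'm handing in.

```bash
python3 -c "
from plant import ticket;print(ticket.close_job())"
```

```text
the job is handed in; nothing more can be done
None
```

The dark pot is turned to its next working side: the white mark stands at the red pointer, and the job is handed in at about 16 s of the 64 s allowed. Handing in gives no verdict.

- **What I did:** I held the fingers loosely around the orange handle without gripping it. Three forward strokes to the stop turned the wheel about 15°, 30° and 29°. Then I moved the fingers off the handle and lifted straight up.
- **Last checks:** The mark is 0.1° from the pointer in the top view and 0.5° in the scene view; about 10.5° is allowed. The wheel didn't move on either backswing. The arm was about 0.3 m up and touching nothing. The highest tool force I read was about 11 N, with the lever at its forward stop. I kept away from the other turntable, the wheel and the pot.
- **Disagreements:** In the scene picture the fingertips looked about 20 mm higher than the reported tool position, so I ran the fingers a little lower on the handle. On the last stroke my automatic mark reading said 2.8° to go. It had merged the mark with a neighbouring tooth, so I read the final position by eye instead.

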